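# Close and lock the sample canister

### The arm

A 6-joint arm with a two-finger parallel gripper is mounted at the origin on the work surface. World frame = base frame: x ahead of the robot, y to its left, z up, the work surface at z = 0. Lengths are in m, angles in degrees, forces in N, time in s.
With the tool pointing down it reaches from about 0.225 to 0.875 m from the base axis. Payload 3.4 kg.
Tool frame: the origin (TCP) lies on the centre line of the jaws, within the pads' length; the fingertips stand 19 mm ahead of it and the grasp point (between the pads) is the TCP; z points along the fingers, y is the line along which they close (so a half turn about z gives the same grasp; the last joint's range is limited). The gripper opens to 85 mm and grips with 20 to 120 N. Pads are 22 mm wide; open, the fingers measure 114 mm over their backs; the gripper's body (76 mm by 85 mm) begins 54 mm behind the grasp point. The pads swing forward as they close: fully open they stand 13 mm farther back than shut.
Start: joints at [68.64, 15.808, 86.224, -0, 77.962, -6.933], TCP at [0.143, 0.557, 0.25] pointing down, gripper open.
Joint ranges: [-165.64, 165.64], [-43.16, 119.46], [12.63, 154.43], [-67.54, 247.53], [6.08, 155.33], [-154.97, 154.97]. Speed limits (degrees/s): [147.25, 147.25, 180, 180, 180, 180].

### API

Orientations are given as a 3x3 rotation matrix whose columns are the frame's x, y, z axes.
In Python, from cell import get_state, read_camera, job_done gives the robot as it stands. The module is installed in compiled form; this text tells all that it offers.
- The arm moves only by the tool arm_command, never from a script. Its argument "steps" is a list of rows, each a list of 3 entries, a list of its own where there are three numbers: the shift along the tool's x, y, z scaled (see below), then the turn, a rotation vector about the tool's x, y, z scaled (see below), then the closure, from -1 (fully open) to 1 (shut). A call has 1 to 8 rows; each row shifts and turns the commanded pose from where the row before left it, along the tool's axes as they then stand; what a row does not reach is not made up. The controller multiplies each number of a shift by 30 mm and each number of a turn by 5 degrees. A row lasts 1/10 s, in which the tool goes at most 50 mm and 8.59 degrees, less where a joint would pass 70% of its speed; a pose out of reach is approached as far as the arm can. A call with a number of a shift or a turn outside -1 to 1 is refused whole. A call with a gripper value outside its range is refused whole. The fingers move at their own pace and stop on an object; the grip force is fixed at half the most. Time passes only in rows, so rows that do not move let the fingers close. It gives the time, the measured TCP pose, the force, the opening and the grip force at its end, in the units of the state.
- get_state(): the state, without advancing time (a new reading comes with each control period).
- read_camera(name): name is "side" or "top"; returns a dict with "color" (400x640x3 uint8, red, green, blue), "fx", "fy", "cx", "cy" (pixels), "R" (3x3) and "t" (3): a world point X has camera coordinates R X + t. Camera axes: x right, y down, z forward; pixel columns grow to the right and rows downward; lengths in m; the calibration is good to about 2 mm. A picture is of the moment at which its call begins. There is no depth.
- job_done(): hands the job in; it is judged then, once.
The state is a dict: "t": time; "qpos": joint angles; "qd": joint speeds; "joint_efforts": joint torques, N m; "position": TCP position; "ee_rot": TCP orientation; "contact_force": force on the tool from outside, world axes, zero at the start; "wrist_torque": the same for the moment, N m; "gripper_width": finger opening in m; "finger_force": force on a finger pad.
Only numpy, scipy, OpenCV 4.12 (cv2) and the standard library are available. Lean on these libraries where they do the work, as an engineer would, in place of code of your own. Each camera call takes 0.05 s, during which the arm holds its last target. There are 200 camera calls.

### The job

One of the two steel sample canisters on the lab bench has been left with its lid up. Swing that lid fully shut, then screw the black cap in the middle of it clockwise, seen from above, until it clicks past its detent and comes to its stop; this takes several grips. Then let go, and leave the sealed canister's cap and the things lying around as they are.

Things in the scene. Friction and masses are not known exactly. Their poses are not given: they have to be found in the camera images.
- canister: The open canister, fixed: steel can 90 mm in diameter on a grey foot plate (150 x 120 x 12 mm), rim 105 mm above the bench. Origin: on its axis at bench height; z up; x points away from the lid's hinge (at yaw 0 the hinge is on the robot's side). Hinge axis level, along y, at x = -56 mm, z = 105 mm. Under the rim inside: a spring pawl and a claw for the cap's lug.
- lid (a joint): Lid angle of the open canister, rad: 0 = fully shut, level on the rim; grows as it opens upward, limit 1.4. Stiff hinge: it stays where left. Steel disc 94 mm in diameter, 8 mm thick (top 113 mm above the bench when shut), centred 56 mm from the hinge axis; on the far side from the hinge a tab 26 mm wide ends 129 mm from the hinge axis, its top flush with the disc.
- lid_tab (a point): Point in the middle of the tab's upper (outer) face: 112 mm from the hinge axis along the lid, 8 mm above the hinge axis's plane. A push here, square to the lid, swings it shut with about 4 N. Its axes are the lid's: x from the hinge to the tab, z out of the lid's upper face.
- lid_hinge (a point): Point on the hinge axis, in the middle of the hinge; x along the lid towards the tab.
- cap (a joint): Turn of that lid's screw cap, rad, growing clockwise from above; starts at 0 to 0.9, free at first (0.06 N m). With the lid shut its lug meets a spring detent at about 3.25 (peak about 0.35 N m), snaps over it at 3.6 to 3.9; stop at 4.1. Past 3.85 it is home and locked. Turned beyond 3 with the lid open, its lug fouls the claw and the lid cannot shut.
- cap_top (a point): Centre of the top of that cap: black, ribbed, round, captive, 48 mm in diameter, 26 mm tall, in the middle of the lid (top 139.5 mm above the bench when the lid is shut). z points out of the top. A white line on the top points along its own +y, towards a small dark dot on the lid when the cap is home.
- sealed: The second, identical canister, closed and sealed; fixed to the bench; origin and axes as for the open one. Leave alone.
- sealed_cap (a joint): Turn of the sealed canister's cap, rad: 0 = home, negative = unscrewed. Leave alone.
- beaker: Empty glass beaker, 72 mm in diameter, 95 mm tall, loose; origin at the centre of its underside. Bystander.
- slide_box: Flat blue plastic box, 75 x 60 x 22 mm, loose; origin at the centre of its underside. Bystander.
- mouse: Black computer mouse on a yellow mat, 100 x 58 x 30 mm, loose; origin at the centre of its underside. Bystander.
Not all that is in view belongs to the job. Leave any pink look-alike of the canister alone.

How it is judged (in metres and radians):
On the way, in this order (a step that is already met when the one before it is completed fails the run):
1. the lid is swung fully shut, before the cap is screwed home (value of joint lid below 0.04 rad), for 0.2 s.
2. with the lid shut, the cap is screwed past its detent (value of joint lid below 0.04 rad and value of joint cap above 3.85 rad), for 0.2 s.
At the end, for the whole second after the job is handed in: The lid of the canister that stood open is shut (joint lid below 0.04 rad, about 4 mm at the tab), its cap is screwed past the detent (joint cap above 3.85 rad) and at rest (all of step 2 and velocity of joint cap between -0.05 and 0.05 rad/s); the robot touches nothing.
It fails at once if the sealed canister's cap is turned by more than 0.2 rad (value of joint sealed_cap below -0.2 rad or value of joint sealed_cap above 0.2 rad).
It fails at once if the beaker, the slide box or the mouse is moved by more than 30 mm, or the beaker is tipped over (distance of any of beaker, slide_box, mouse from where it was at the start of the episode above 0.03 m or angle between beaker's own z axis and vertical above 0.4 rad).
It also fails if it takes over 67 s, if anything falls off the work surface, if the arm or the gripper's body presses on something with over 40 N, if the wrist force passes 120 N, or if a joint passes its speed limit or range.

## Working session

There is one attempt and no reset: what is moved stays moved. The work goes in short steps, Python scripts to look and compute and a tool call to move; the robot and the scene stay as the last step left them, time stands still between calls to the robot, and variables do not carry over. Pictures are saved under pics/ and viewed, at most 10 in all, crops included, and the job is handed in when it is done.

Besides the shell and the picture viewer there is one more tool, called after "Request:" as name([rows], argument=value, ...), one row to a line, values as JSON. arm_command: Moves the arm, as the interface text tells. Its arguments: {"type":"object","properties":{"steps":{"type":"array"}},"required":["steps"]}

```bash
mkdir -p pics; python3 - <<'E'
from cell import *
import cv2,numpy as np
for n in("side","top"):
    c=read_camera(n); cv2.imwrite(f"pics/{n}0.png",c["color"][:,:,::-1]); print(n,c["fx"],c["fy"],c["cx"],c["cy"],np.round(c["R"],3).tolist(),np.round(c["t"],3).tolist())
s=get_state();print(s["t"],s["position"],np.round(s["ee_rot"],3).tolist(),s["gripper_width"])
E
```

```text
side 446.1837590410225 446.1837590410225 327.4307469102022 196.58371864329789 [[0.995, -0.103, 0.02], [-0.033, -0.485, -0.874], [0.099, 0.868, -0.486]] [-0.54, 0.181, 1.165]
top 455.1606425484701 455.1606425484701 315.1303725662517 204.8362043628625 [[0.049, -0.999, 0.003], [-0.978, -0.048, -0.202], [0.202, 0.007, -0.979]] [0.116, 0.58, 1.23]
0.1 [0.14312769 0.55645605 0.24953809] [[-0.968, 0.249, -0.001], [0.249, 0.968, -0.002], [0.0, -0.002, -1.0]] 0.08541426477083691
```

View pics/side0.png

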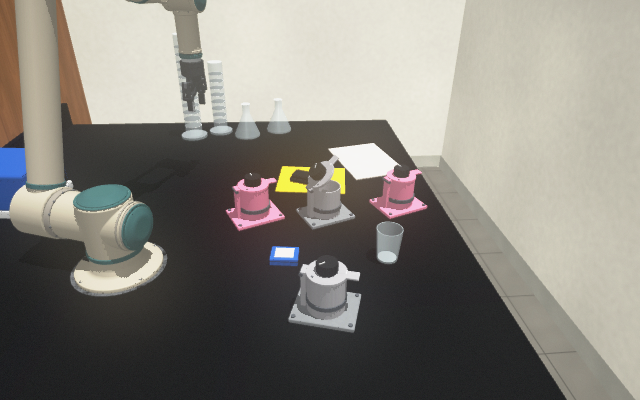

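View pics/top0.png

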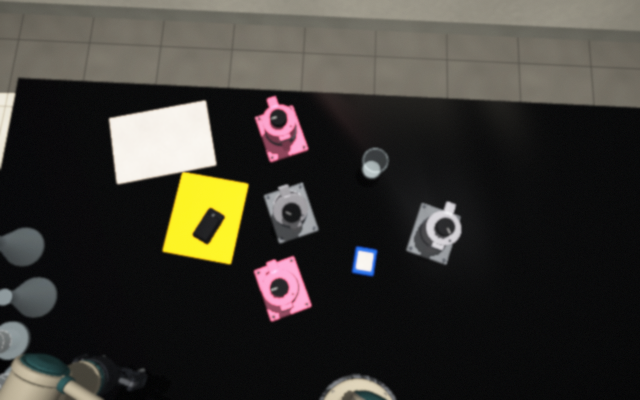

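The side view shows the open steel canister at (325,190) and the sealed one at (325,285), which are (290,213) and (440,230) in the top view. Possible mix-ups in the top view:
- Pink look-alikes at (280,125) and (282,288).
- The sealed steel canister at (440,230).

I choose the steel one with its lid raised, top (290,213), and check it in a close crop.

```bash
cat > h.py <<'E'
from cell import *
import cv2,numpy as np
def ray(c,u,v):
    R=np.array(c["R"]);t=np.array(c["t"]);d=R.T@np.array([(u-c["cx"])/c["fx"],(v-c["cy"])/c["fy"],1]);return -R.T@t,d
def onz(c,u,v,z):
    o,d=ray(c,u,v);return o+d*(z-o[2])/d[2]
def proj(c,X):
    p=np.array(c["R"])@np.array(X)+np.array(c["t"]);return np.array([c["fx"]*p[0]/p[2]+c["cx"],c["fy"]*p[1]/p[2]+c["cy"]])
def mask(c,lo,hi,sat,box):
    h=cv2.cvtColor(c["color"],cv2.COLOR_RGB2HSV);m=((h[...,1]<sat)&(h[...,2]>lo)&(h[...,2]<hi)).astype(np.uint8)
    b=np.zeros_like(m);x0,y0,x1,y1=box;b[y0:y1,x0:x1]=m[y0:y1,x0:x1];return b
E
python3 - <<'E'
from h import *
s=cv2.imread("pics/side0.png");t=cv2.imread("pics/top0.png")
a=cv2.resize(s[140:235,275:370],(395,395),interpolation=cv2.INTER_CUBIC);b=cv2.resize(t[172:252,250:330],(395,395),interpolation=cv2.INTER_CUBIC)
cv2.imwrite("pics/crop.png",np.hstack([a,b]))
c=read_camera("top")
m=mask(c,60,255,60,(250,172,330,252))
k,_=cv2.findContours(m,0,2);k=max(k,key=cv2.contourArea)
r=cv2.minAreaRect(k);print(r)
for p in cv2.boxPoints(r): print(p,onz(c,*p,0.012).round(3))
E
```

```text
((290.25, 210.74998474121094), (54.707401275634766, 42.37451934814453), 71.56504821777344)
[261.5     191.49998] [0.616 0.305 0.012]
[301.7     178.09999] [0.662 0.188 0.012]
[319.      229.99998] [0.509 0.13  0.012]
[278.8     243.39998] [0.465 0.244 0.012]
```

View pics/crop.png

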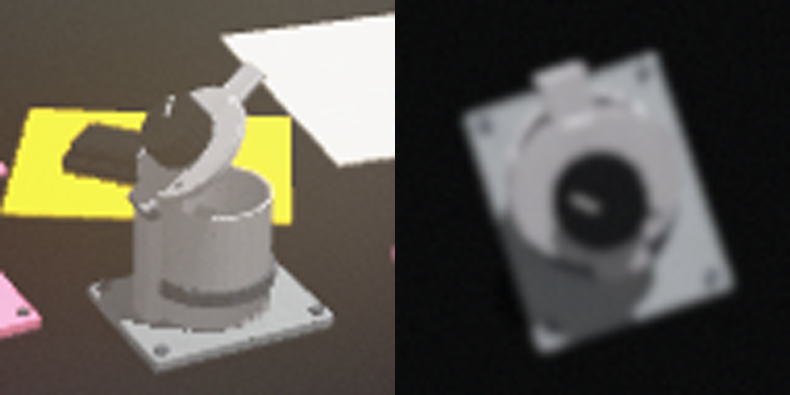

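The crop confirms the open steel canister. In the side crop the hinge is at about (145,200) and the tab at about (250,72). In the top crop the cap is at (600,200), the tab at (560,70), and the plate is fully visible.

```bash
python3 - <<'E'
from h import *
S=read_camera("side");T=read_camera("top")
sp=lambda x,y:(275+x/4.158,140+y/4.158)
tp=lambda x,y:(250+(x-395)/4.9375,172+y/4.9375)
P=[onz(T,*tp(*q),.012) for q in((465,108),(657,50),(735,288),(542,352))]
print(np.round(P,3)); print([round(np.linalg.norm(P[i]-P[(i+1)%4]),3) for i in range(4)])
Q=[onz(S,*sp(*q),.012) for q in((88,288),(155,370),(333,322))]; print("side corners",np.round(Q,3))
O=np.mean(P,0);print("plate centre",O)
d=(P[0]-P[3])+(P[1]-P[2]);yaw=np.arctan2(d[1],d[0]);print("yaw",np.degrees(yaw))
def tri(a,b):
    o1,d1=ray(S,*a);o2,d2=ray(T,*b);d1/=np.linalg.norm(d1);d2/=np.linalg.norm(d2)
    k=np.linalg.lstsq(np.c_[d1,-d2],o2-o1,rcond=None)[0];x,y=o1+k[0]*d1,o2+k[1]*d2;return (x+y)/2,np.linalg.norm(x-y)
R=np.array([[np.cos(yaw),np.sin(yaw)],[-np.sin(yaw),np.cos(yaw)]])
for n,a,b in(("tab end",(252,70),(560,67)),("cap",(178,130),(600,200))):
    X,e=tri(sp(*a),tp(*b));l=R@(X-O)[:2];print(n,X.round(3),round(e,4),"local",l.round(3),"angle",np.degrees(np.arctan2(X[2]-.105,l[0]+.056)),"r",np.hypot(X[2]-.105,l[0]+.056))
def loc(x,y,z):return np.array([*(O[:2]+R.T@[x,y]),z])
for n,p in(("hinge",(-.056,0,.105)),("rim far",(.045,0,.105)),("rim y-",(0,-.045,.105)),("base y-",(0,-.045,.012))):
    s=proj(S,loc(*p));t=proj(T,loc(*p));print(n,((s-[275,140])*4.158).round(),((t-[250,172])*4.9375+[395,0]).round())
for nm,b in(("beaker",(374,163)),("mouse",(209,226)),("box",(364,261)),("sealed",(440,230)),("pinkA",(280,119)),("pinkB",(279,287))): print(nm,onz(T,*b,.1 if nm in("sealed","pinkA","pinkB") else .03).round(3))
E
```

```text
[[0.609 0.296 0.012]
 [0.65  0.183 0.012]
 [0.508 0.13  0.012]
 [0.465 0.241 0.012]]
[np.float64(0.12), np.float64(0.152), np.float64(0.119), np.float64(0.154)]
side corners [[0.468 0.238 0.012]
 [0.51  0.121 0.012]
 [0.647 0.176 0.012]]
plate centre [0.55818955 0.2125877  0.012     ]
yaw 20.871042551536817
tab end [0.589 0.226 0.196] 0.0047 local [0.034 0.002] angle 45.3102040240387 r 0.12756184262399248
cap [0.531 0.204 0.16 ] 0.0027 local [-0.029  0.001] angle 63.60137966394424 r 0.0613188585350478
hinge [142. 207.] [622. 262.]
rim far [266. 180.] [567.  91.]
rim y- [240. 219.] [669. 142.]
base y- [237. 330.] [672. 175.]
beaker [ 0.714 -0.023  0.03 ]
mouse [0.503 0.445 0.03 ]
box [ 0.425 -0.002  0.03 ]
sealed [ 0.512 -0.198  0.1  ]
pinkA [0.81  0.256 0.1  ]
pinkB [0.339 0.228 0.1  ]
```

Two views agree: canister axis ≈ (0.557, 0.210), yaw ≈ 21°, lid ≈ 43° open. Tab-end radius is 128 mm (129 given) and the plate measures 120 x 153 mm (120 x 150 given). Next I move above the tab with the gripper closed.

Request:
arm_command([
  [[-0.99, -0.43, 0], [0, 0, 0], 1],
  [[-0.99, -0.43, 0], [0, 0, 0], 1],
  [[-0.99, -0.43, 0], [0, 0, 0], 1],
  [[-0.99, -0.43, 0], [0, 0, 0], 1],
  [[-0.99, -0.43, 0], [0, 0, 0], 1],
  [[-0.99, -0.43, 0], [0, 0, 0], 1],
  [[-0.99, -0.43, 0], [0, 0, 0], 1],
  [[-0.99, -0.43, 0], [0, 0, 0], 1],
])

```text
t: 1.05
position: [0.3485, 0.3968, 0.2503]
ee_rot: [[-0.968, 0.249, 0.0], [0.249, 0.968, 0.0], [-0.0, 0.0, -1.0]]
contact_force: [0.8, 0.0, -0.5]
gripper_width: 0.0001
finger_force: 0.0
```

Request:
arm_command([
  [[-0.99, -0.43, 0], [0, 0, 0], 1],
  [[-0.99, -0.43, 0], [0, 0, 0], 1],
  [[-0.99, -0.43, 0], [0, 0, 0], 1],
  [[-0.99, -0.43, 0], [0, 0, 0], 1],
  [[-0.99, -0.43, 0], [0, 0, 0], 1],
  [[-0.99, -0.43, 0], [0, 0, 0], 1],
  [[-0.99, -0.43, 0], [0, 0, 0], 1],
  [[-0.99, -0.43, 0], [0, 0, 0], 1],
])

```text
t: 1.85
position: [0.553, 0.2376, 0.2502]
ee_rot: [[-0.968, 0.249, -0.0], [0.249, 0.968, 0.0], [0.0, 0.0, -1.0]]
contact_force: [0.3, -0.1, -0.0]
gripper_width: -0.0003
finger_force: 0.0
```

Request:
arm_command([
  [[-0.95, -0.43, 0.7], [0, 0, 0], 1],
  [[0, 0, 0.7], [0, 0, 0], 1],
  [[-0.23, 0.16, 0.33], [0, 0, 0], 1],
  [[-0.23, 0.16, 0.33], [0, 0, 0], 1],
  [[-0.13, 0.09, 0.29], [0, 0, 0], 1],
  [[-0.13, 0.09, 0.29], [0, 0, 0], 1],
  [[-0.09, 0.06, 0.31], [0, 0, 0], 1],
  [[-0.09, 0.06, 0.31], [0, 0, 0], 1],
])

```text
t: 2.65
position: [0.6074, 0.2312, 0.1522]
ee_rot: [[-0.969, 0.249, 0.001], [0.249, 0.969, 0.001], [-0.0, 0.001, -1.0]]
contact_force: [-2.4, -0.6, 1.3]
gripper_width: 0.0004
finger_force: 1.2
```

Request:
arm_command([
  [[-0.03, 0.02, 0.22], [0, 0, 0], 1],
  [[-0.03, 0.02, 0.22], [0, 0, 0], 1],
  [[-0.03, 0.02, 0.21], [0, 0, 0], 1],
  [[0, 0, 0.05], [0, 0, 0], 1],
  [[0, 0, 0], [0, 0, 0], 1],
])

```text
t: 3.15
position: [0.6106, 0.2318, 0.132]
ee_rot: [[-0.968, 0.249, 0.001], [0.249, 0.968, 0.001], [-0.001, 0.001, -1.0]]
contact_force: [-2.0, 1.0, 4.8]
gripper_width: 0.0001
finger_force: 2.0
```

Request:
arm_command([
  [[0, 0, 0.05], [0, 0, 0], 1],
  [[0, 0, 0.05], [0, 0, 0], 1],
  [[0, 0, 0], [0, 0, 0], 1],
])

```text
t: 3.45
position: [0.6107, 0.2318, 0.1318]
ee_rot: [[-0.968, 0.249, 0.003], [0.249, 0.968, 0.001], [-0.002, 0.002, -1.0]]
contact_force: [-4.7, 1.1, 16.8]
gripper_width: 0.0
finger_force: 8.1
```

Force rises to 17 N at tip height 113 mm, so the lid is shut. I lift, open, start winding the wrist back, and look at the cap.

Request:
arm_command([
  [[0, 0, -1], [0, 0, 0], 1],
  [[0, 0, -1], [0, 0, 0], 0],
  [[0, 0, -1], [0, 0, 0], -1],
  [[0, -1, 0], [0, 0, 0], -1],
  [[0, -1, 0], [0, 0, 0], -1],
  [[0, -1, 0], [0, 0, 0], -1],
  [[0, -1, 0], [0, 0, 0], -1],
  [[0, -1, 0], [0, 0, 0], -1],
])

```text
t: 4.25
position: [0.5728, 0.0845, 0.2181]
ee_rot: [[-0.969, 0.249, 0.001], [0.249, 0.969, -0.001], [-0.001, -0.001, -1.0]]
contact_force: [-0.6, -0.4, -0.5]
gripper_width: 0.0853
finger_force: 0.0
```

```bash
python3 - <<'E'
from h import *
S=read_camera("side");T=read_camera("top")
s=S["color"][:,:,::-1];t=T["color"][:,:,::-1]
a=cv2.resize(s[140:235,275:370],(395,395),interpolation=cv2.INTER_CUBIC);b=cv2.resize(t[172:252,250:330],(395,395),interpolation=cv2.INTER_CUBIC)
cv2.imwrite("pics/crop2.png",np.hstack([a,b]))
h=cv2.cvtColor(T["color"],cv2.COLOR_RGB2HSV)
m=np.zeros((400,640),np.uint8);u,v=proj(T,[.557,.21,.1395]).astype(int);print(u,v)
m[v-20:v+20,u-20:u+20]=(h[v-20:v+20,u-20:u+20,2]<60)
k,_=cv2.findContours(m,0,2);k=min([q for q in k if cv2.contourArea(q)>60],key=lambda q:abs(cv2.pointPolygonTest(q,(float(u),float(v)),True)-8))
e=cv2.minEnclosingCircle(k);print(e,cv2.contourArea(k),onz(T,*e[0],.135))
s=get_state();print(s["qpos"],s["position"],s["gripper_width"])
E
```

```text
290 203
((288.0826721191406, 204.8385772705078), 8.423059463500977) 157.5 [0.55441173 0.2153794  0.135     ]
[  1.40113965  17.2083114   88.86553818  -0.15696609  73.96012499
 -73.93748157] [0.57215778 0.08250543 0.21818179] 0.08543937374117119
```

View pics/crop2.png

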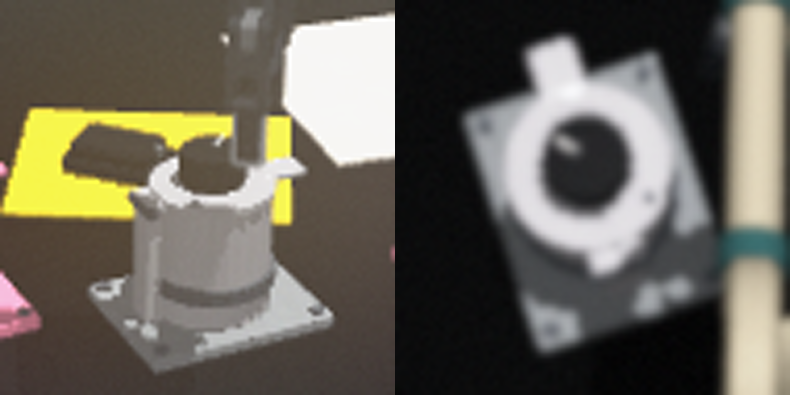

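The lid lies level. The cap is at crop (588,163), its white line points up-left and the lid dot is at (650,197), so roughly 170–185° of clockwise turn remain. I refine the axis with the lid circle and work out the tool-frame shift.

```bash
python3 - <<'E'
from h import *
T=read_camera("top")
m=mask(T,195,256,60,(268,185,312,235))
k,_=cv2.findContours(m,0,1);k=max(k,key=cv2.contourArea)[:,0].astype(float)
for i in range(6):
    A=np.c_[2*k,np.ones(len(k))];x=np.linalg.lstsq(A,(k**2).sum(1),rcond=None)[0];r=np.sqrt(x[2]+x[0]**2+x[1]**2)
    d=abs(np.hypot(*(k-x[:2]).T)-r);k=k[d<max(1,np.percentile(d,85))]
X=onz(T,*x[:2],.113);print(x[:2],"r",r,len(k),X,"diam",np.linalg.norm(onz(T,x[0]+r,x[1],.113)-onz(T,x[0]-r,x[1],.113)))
print("cap",onz(T,288.08,204.84,.13))
s=get_state();p=s["position"];print(p,s["ee_rot"].T@(np.r_[X[:2],p[2]]-p)*1000)
E
```

```text
[288.573436   204.76296839] r 16.416634878228912 72 [0.55915998 0.21555485 0.113     ] diam 0.0889595898717863
cap [0.55542434 0.21572512 0.13      ]
[0.57285925 0.08432168 0.21833318] [ 4.63122937e+01  1.23551523e+02 -8.26213533e-02]
```

Request:
arm_command([
  [[0.31, 0.81, 0], [0, 0, 0], -1],
  [[0.31, 0.81, 0], [0, 0, 0], -1],
  [[0.31, 0.81, 0], [0, 0, 0], -1],
  [[0.31, 0.81, 0], [0, 0, 0], -1],
  [[0.31, 0.81, 0], [0, 0, 0], -1],
  [[0, 0, 0], [0, 0, -1], -1],
  [[0, 0, 0], [0, 0, -1], -1],
  [[0, 0, 0], [0, 0, -1], -1],
])

```text
t: 5.2
position: [0.5584, 0.2169, 0.2181]
ee_rot: [[-1.0, -0.015, 0.0], [-0.015, 1.0, 0.0], [-0.0, 0.0, -1.0]]
contact_force: [0.2, -0.1, -0.3]
gripper_width: 0.0856
finger_force: 0.0
```

Request:
arm_command([
  [[0, 0, 0], [0, 0, -1], -1],
  [[0, 0, 0], [0, 0, -1], -1],
  [[0, 0, 0], [0, 0, -1], -1],
  [[0, 0, 0], [0, 0, -1], -1],
  [[0, 0, 0], [0, 0, -1], -1],
  [[0, 0, 0], [0, 0, -1], -1],
  [[0, 0, 0], [0, 0, -1], -1],
  [[0, 0, 0], [0, 0, -1], -1],
])

```text
t: 6.0
position: [0.5585, 0.2165, 0.2181]
ee_rot: [[-0.757, -0.654, 0.001], [-0.654, 0.757, 0.0], [-0.001, -0.0, -1.0]]
contact_force: [0.1, -1.1, -0.4]
gripper_width: 0.0853
finger_force: 0.0
```

Request:
arm_command([
  [[0, 0, 0], [0, 0, -1], -1],
  [[0, 0, 0], [0, 0, -1], -1],
  [[0, 0, 0], [0, 0, -1], -1],
  [[0, 0, 0.9], [0, 0, 0], -1],
  [[0, 0, 0.9], [0, 0, 0], -1],
  [[0, 0, 0], [0, 0, 0], -1],
])

```text
t: 6.6
position: [0.5558, 0.2156, 0.1607]
ee_rot: [[-0.565, -0.825, -0.007], [-0.825, 0.565, -0.002], [0.006, 0.005, -1.0]]
contact_force: [-0.7, 0.2, -1.0]
gripper_width: 0.0855
finger_force: 0.0
```

```bash
python3 -c "
from h import *
s=get_state();print(s['qpos'],s['position'],s['contact_force'],s['gripper_width'])
R=s['ee_rot'];print(np.round(R,3))"
```

```text
[ 1.45132783e+01  2.13189867e+01  9.12287196e+01  1.47890292e-02
  6.78851379e+01 -1.31118129e+02] [0.55576847 0.21564184 0.16066508] [-0.65722729  0.20976437 -0.97235178] 0.08552679660670323
[[-0.565 -0.825 -0.007]
 [-0.825  0.565 -0.002]
 [ 0.006  0.005 -1.   ]]
```

Request:
arm_command([
  [[0, 0, 0.5], [0, 0, 0], -1],
  [[0, 0, 0.5], [0, 0, 0], -1],
  [[0, 0, 0], [0, 0, 0], -1],
])

```text
t: 6.9
position: [0.5576, 0.2158, 0.1336]
ee_rot: [[-0.565, -0.825, -0.002], [-0.825, 0.565, -0.0], [0.002, 0.002, -1.0]]
contact_force: [-0.5, 0.1, 0.9]
gripper_width: 0.0857
finger_force: 0.0
```

Request:
arm_command([
  [[0, 0, 0], [0, 0, 0], 1],
  [[0, 0, 0], [0, 0, 0], 1],
  [[0, 0, 0], [0, 0, 0], 1],
  [[0, 0, 0], [0, 0, 0], 1],
  [[0, 0, 0], [0, 0, 0], 1],
])

```text
t: 7.4
position: [0.5592, 0.2156, 0.1362]
ee_rot: [[-0.565, -0.825, 0.003], [-0.825, 0.565, 0.001], [-0.002, -0.002, -1.0]]
contact_force: [-0.1, -0.6, 6.2]
gripper_width: 0.0456
finger_force: 61.3
```

Request:
arm_command([
  [[0, 0, -0.1], [0, 0, 0.5], 1],
  [[0, 0, 0], [0, 0, 1], 1],
  [[0, 0, 0], [0, 0, 1], 1],
  [[0, 0, 0], [0, 0, 1], 1],
  [[0, 0, 0], [0, 0, 1], 1],
  [[0, 0, 0], [0, 0, 1], 1],
  [[0, 0, 0], [0, 0, 1], 1],
  [[0, 0, 0], [0, 0, 1], 1],
])

```text
t: 8.2
position: [0.5592, 0.215, 0.1372]
ee_rot: [[-0.952, -0.307, 0.002], [-0.307, 0.952, -0.0], [-0.002, -0.001, -1.0]]
contact_force: [1.9, -0.3, -4.3]
gripper_width: 0.0459
finger_force: 64.2
```

```bash
python3 -c "
from h import *
s=get_state();print(s['qpos'],s['position'],s['contact_force'],s['wrist_torque'],s['gripper_width'])"
```

```text
[ 1.44151972e+01  2.24569206e+01  9.30827209e+01 -6.27497679e-02
  6.43519988e+01 -9.34417003e+01] [0.55917677 0.21503404 0.13719945] [ 1.91351386 -0.2846539  -4.3128115 ] [-0.10909018 -0.51717822  0.06270266] 0.04586163830470005
```

Wrist torque about z is 0.063 N m, the free-running value, so the cap turns with the grip.

Request:
arm_command([
  [[0, 0, 0], [0, 0, 1], 1],
  [[0, 0, 0], [0, 0, 1], 1],
  [[0, 0, 0], [0, 0, 1], 1],
  [[0, 0, 0], [0, 0, 1], 1],
  [[0, 0, 0], [0, 0, 1], 1],
  [[0, 0, 0], [0, 0, 1], 1],
  [[0, 0, 0], [0, 0, 1], 1],
  [[0, 0, 0], [0, 0, 1], 1],
])

```text
t: 9.0
position: [0.5592, 0.2145, 0.1372]
ee_rot: [[-0.926, 0.376, 0.002], [0.376, 0.926, -0.001], [-0.002, -0.0, -1.0]]
contact_force: [2.0, -3.3, -3.1]
gripper_width: 0.0463
finger_force: 64.3
```

Request:
arm_command([
  [[0, 0, 0], [0, 0, 1], 1],
  [[0, 0, 0], [0, 0, 1], 1],
  [[0, 0, 0], [0, 0, 1], 1],
  [[0, 0, 0], [0, 0, 1], 1],
  [[0, 0, 0], [0, 0, 1], 1],
  [[0, 0, 0], [0, 0, 1], 1],
  [[0, 0, 0], [0, 0, 1], 1],
  [[0, 0, 0], [0, 0, 1], 1],
])

```text
t: 9.8
position: [0.5589, 0.2141, 0.1371]
ee_rot: [[-0.468, 0.884, 0.001], [0.884, 0.468, -0.002], [-0.003, 0.0, -1.0]]
contact_force: [1.1, -3.2, -2.5]
gripper_width: 0.0462
finger_force: 64.3
```

```bash
python3 -c "
from h import *
s=get_state();print(s['qpos'],s['position'],s['contact_force'],s['wrist_torque'],s['gripper_width'])"
```

```text
[ 14.38464368  22.44486829  93.11147773  -0.15620273  64.40015435
 -13.44246255] [0.55885395 0.21409883 0.13714722] [ 1.06675005 -3.20389714 -2.49947216] [-0.36968514 -0.57449996  0.05677404] 0.04615506910382489
```

Request:
arm_command([
  [[0, 0, 0], [0, 0, 1], 1],
  [[0, 0, 0], [0, 0, 1], 1],
  [[0, 0, 0], [0, 0, 1], 1],
  [[0, 0, 0], [0, 0, 1], 1],
  [[0, 0, 0], [0, 0, 1], 1],
  [[0, 0, 0], [0, 0, 1], 1],
  [[0, 0, 0], [0, 0, 1], 1],
  [[0, 0, 0], [0, 0, 1], 1],
])

```text
t: 10.6
position: [0.5583, 0.214, 0.137]
ee_rot: [[0.21, 0.978, 0.0], [0.978, -0.21, -0.002], [-0.002, 0.001, -1.0]]
contact_force: [-0.9, -2.3, -1.6]
gripper_width: 0.0461
finger_force: 64.5
```

```bash
python3 -c "
from h import *
s=get_state();print(s['qpos'],s['position'],s['contact_force'],s['wrist_torque'],s['gripper_width'])"
```

```text
[14.38936586 22.44245138 93.13634268 -0.15442786 64.45416603 26.55399336] [0.55827396 0.21401019 0.13701868] [-0.87871424 -2.34139246 -1.64645235] [-0.30057478 -0.11730417  0.01295706] 0.046078362194968435
```

Request:
arm_command([
  [[0, 0, 0], [0, 0, 1], 1],
  [[0, 0, 0], [0, 0, 1], 1],
  [[0, 0, 0], [0, 0, 1], 1],
  [[0, 0, 0], [0, 0, 1], 1],
])

```text
t: 11.0
position: [0.558, 0.214, 0.137]
ee_rot: [[0.531, 0.847, -0.001], [0.847, -0.531, -0.002], [-0.002, 0.001, -1.0]]
contact_force: [0.3, -1.9, -2.9]
gripper_width: 0.046
finger_force: 64.3
```

```bash
python3 -c "
from h import *
s=get_state();print(s['qpos'],s['position'],s['contact_force'],s['wrist_torque'],s['gripper_width'])"
```

```text
[14.3905964  22.43670278 93.14134809 -0.14077904 64.49043345 46.55638121] [0.5579898  0.21402688 0.13704741] [ 0.32271143 -1.94453833 -2.86523297] [-0.49134394 -0.234259    0.07067318] 0.0460351121301047
```

Request:
arm_command([
  [[0, 0, 0], [0, 0, 1], 1],
  [[0, 0, 0], [0, 0, 1], 1],
  [[0, 0, 0], [0, 0, 1], 1],
  [[0, 0, 0], [0, 0, 1], 1],
])

```text
t: 11.4
position: [0.5589, 0.215, 0.1372]
ee_rot: [[0.787, 0.617, 0.002], [0.617, -0.787, -0.001], [0.001, 0.002, -1.0]]
contact_force: [6.6, 5.8, -6.6]
gripper_width: 0.0462
finger_force: 63.8
```

```bash
python3 - <<'E'
from h import *
s=get_state();print(s['qpos'],s['position'],s['contact_force'],s['wrist_torque'],s['gripper_width'])
S=read_camera("side");T=read_camera("top")
s=S["color"][:,:,::-1];t=T["color"][:,:,::-1]
a=cv2.resize(s[140:235,275:370],(395,395),interpolation=cv2.INTER_CUBIC);b=cv2.resize(t[172:252,250:330],(395,395),interpolation=cv2.INTER_CUBIC)
cv2.imwrite("pics/crop3.png",np.hstack([a,b]))
E
```

```text
[ 1.44375260e+01  2.24438394e+01  9.31021922e+01 -8.94200971e-02
  6.43660542e+01  6.63473364e+01] [0.5588556  0.21504107 0.13721485] [ 6.56296491  5.80102477 -6.57859775] [ 0.9229368  -0.99485711  1.18966198] 0.04620911739267351
```

Torque jumps to 1.19 N m after 197.5° of turn, well above the 0.35 N m detent, so it looks like the stop. I release, lift straight up, step aside and check the white line against the dot.

Request:
arm_command([
  [[0, 0, 0], [0, 0, 0], 1],
  [[0, 0, 0], [0, 0, 0], -1],
  [[0, 0, 0], [0, 0, 0], -1],
  [[0, 0, 0], [0, 0, 0], -1],
  [[0, 0, 0], [0, 0, 0], -1],
  [[0, 0, -1], [0, 0, 0], -1],
  [[0, 0, -1], [0, 0, 0], -1],
  [[0, 0, -1], [0, 0, 0], -1],
])

```text
t: 12.3
position: [0.5577, 0.2153, 0.2285]
ee_rot: [[0.787, 0.616, -0.001], [0.616, -0.787, 0.0], [-0.001, -0.001, -1.0]]
contact_force: [1.1, -0.1, 1.2]
gripper_width: 0.0852
finger_force: 0.0
```

Request:
arm_command([
  [[-0.6, 0.8, 0], [0, 0, 0], -1],
  [[-0.6, 0.8, 0], [0, 0, 0], -1],
  [[-0.6, 0.8, 0], [0, 0, 0], -1],
  [[-0.6, 0.8, 0], [0, 0, 0], -1],
  [[-0.6, 0.8, 0], [0, 0, 0], -1],
  [[0, 0, 0], [0, 0, 0], -1],
])

```text
t: 12.9
position: [0.5612, 0.0622, 0.2277]
ee_rot: [[0.79, 0.614, -0.0], [0.614, -0.79, -0.002], [-0.001, 0.001, -1.0]]
contact_force: [1.4, -0.1, -0.4]
gripper_width: 0.0855
finger_force: 0.0
```

```bash
python3 - <<'E'
from h import *
s=get_state();print(s['position'],s['contact_force'],s['gripper_width'])
S=read_camera("side");T=read_camera("top")
s=S["color"][:,:,::-1];t=T["color"][:,:,::-1]
a=cv2.resize(s[140:235,275:370],(395,395),interpolation=cv2.INTER_CUBIC);b=cv2.resize(t[182:226,267:311],(395,395),interpolation=cv2.INTER_CUBIC)
cv2.imwrite("pics/crop4.png",np.hstack([a,b]))
E
```

```text
[0.56118867 0.06220076 0.22771193] [ 1.35857259 -0.12076213 -0.36089575] 0.08552855221705268
```

View pics/crop4.png

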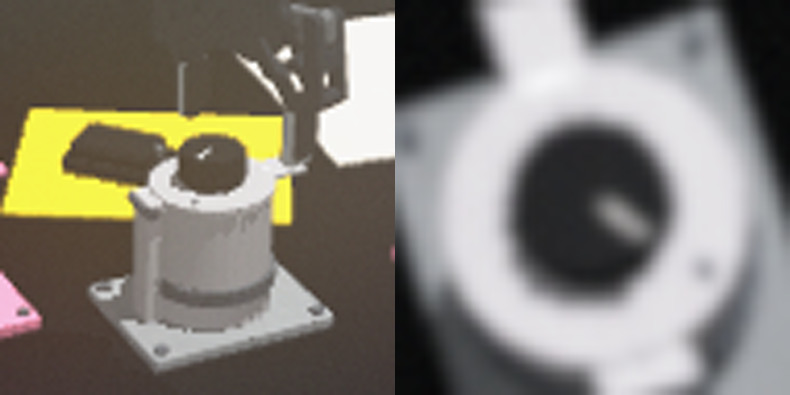

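The crop shows the lid level and the line running from (600,200) to (645,235). It is aimed at or slightly clockwise past the dot at (705,268), so the cap is home. Turned only to the detent it would be about 49° short. The gripper is clear, so I hand in.

```bash
python3 -c "
from cell import *
print(job_done())"
```

```text
the job is handed in; nothing more can be done
None
```

I shut the open canister's lid, screwed its cap clockwise to what looks like its stop in one grip, let go and handed the job in at about 13 s; no verdict came back.

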